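# Parking sensor bench check: stand up the test pole, then shift park - reverse - drive

### The arm

A 7-joint arm with a two-finger parallel gripper is mounted at the origin on the work surface. World frame = base frame: x ahead of the robot, y to its left, z up, the work surface at z = 0. Lengths are in m, angles in rad, forces in N, time in s.
With the tool pointing down it reaches from about 0.35 to 0.9 m from the base axis. Payload 8.1 kg.
Tool frame: the origin (TCP) lies on the centre line of the jaws, within the pads' length; the fingertips stand 17 mm ahead of it and the grasp point (between the pads) lies 2 mm behind it; z points along the fingers, y is the direction in which the jaws open and shut (so a half turn about z gives the same grasp; the last joint's range is limited). The gripper opens to 92 mm and grips with 3 to 60 N. Pads are 19 mm wide; open, the fingers measure 130 mm over their backs; the gripper's body (75 mm by 190 mm) begins 47 mm behind the grasp point.
Start: joints at [-1.289, 0.434, 0.025, 1.573, -0.012, 1.134, -0.075], TCP at [0.235, 0.579, 0.244] pointing down, gripper open.
Joint ranges: [-2.62, 2.62], [-0.44, 2.09], [-1.27, 1.32], [0.08, 2.57], [-1.32, 4.46], [0.12, 2], [-2.74, 2.74]. Speed limits (rad/s): [2.22, 2.22, 3.01, 3.01, 3.14, 3.14, 3.14].

### API

Orientations are given as a rotation vector (axis times angle).
In Python, from cell import arm, imaging, job gives the robot as it stands.
- The arm moves only by the tool jog_arm, never from a script. Its argument "moves" is a list of rows, each an object with "fingers": the closure, from -1 (fully open) to 1 (shut); "xyz": the shift along the tool's x, y, z in cm, a list of three; "angular": the turn, a rotation vector about the tool's x, y, z in rad, a list of three. In form: [{"fingers": fingers, "xyz": [dx, dy, dz], "angular": [ax, ay, az]}, ...]. A call has 1 to 12 rows; each row is the pose to reach, as a shift and turn from the pose commanded when the call began, along the tool's axes at that moment; what a row does not reach only later rows make up. A row lasts 1/8 s, in which the tool goes at most 62.5 mm and 10.7 degrees, less where a joint would pass 70% of its speed; a pose out of reach is approached as far as the arm can. A call with a gripper value outside its range is refused whole. The fingers move at their own pace and stop on an object; "grip_force" is the grip in N (left out, the last holds). Time passes only in rows, so rows that repeat a pose let the fingers close. It gives the time, the measured TCP pose, the force and the opening at its end, in the units of the state.
- arm.observe(): the state, without advancing time (a new reading comes with each control period).
- imaging.get_image(name): name is "side" or "top"; returns the picture (480x640x3 uint8, red, green, blue); there is no depth.
- imaging.camera_params(name): a dict with "fx", "fy", "cx", "cy" (pixels), "rvec" (rotation vector, rad) and "tvec" (3), from world to camera coordinates, as OpenCV has them. Camera axes: x right, y down, z forward; pixel columns grow to the right and rows downward; lengths in m; the calibration is good to about 2 mm. A picture is of the moment at which its call begins. camera_params takes no time and is no camera call.
- job.sign_off(): hands the job in, once; it reports no verdict.
The state is a dict: "clock": time; "joints": joint angles; "dq": joint speeds; "joint_efforts": joint torques, N m; "position": TCP position; "ee_rot": TCP orientation; "force": force on the tool from outside, world axes, zero at the start; "ft_torque": the same for the moment, N m; "width": opening from 0.0 (shut) to 1.0 (fully open).
Only numpy, scipy, OpenCV 4.12 (cv2) and the standard library are available. Lean on these libraries where they do the work, as an engineer would, in place of code of your own. Each camera call takes 0.05 s, during which the arm holds its last target. There are 200 camera calls.

### The job

Stand the grey test pole upright inside the ring mark nearer to the bumper piece and let go of it. Then shift the gear selector from park through its zigzag gate into reverse, keep it in reverse for two seconds while the sensors read the pole, and shift on through neutral into drive, pulled fully home at the rear end of the gate; let go of it there. Leave the pole standing on its mark, keep clear of the screen that hangs over the selector, and do not shift or knock over the bottle, the can and the loose sensor.

Things in the scene. Friction and masses are not known exactly. Their poses are not given: they have to be found in the camera images.
- pole_mid (a point): Test pole: grey plastic round tube with closed ends, 50 mm in diameter, 200 mm tall, 0.2 to 0.42 kg; loose, standing upright on the bench with bottle and can close on two opposite sides. This point is on its axis, 100 mm above its foot; z points up along the pole.
- near_mark (a point): Centre of the ring mark nearer the bumper piece: black ring, 68 mm outside, 59 mm inside diameter, painted on the test board's aluminium base plate (320 mm in x, 180 mm in y), on the plate's top face, 8 mm above the bench, 145 mm in front of the bumper piece. x points away from the bumper piece, z up.
- far_mark (a point): Centre of the other, like ring mark, 75 mm farther from the bumper piece along x. It stays empty.
- bumper (a point): White bumper piece with two round sensors, standing across the end of the base plate: 250 mm wide (y), 180 mm high over the bench, about 40 mm deep behind this point, which is the middle of its front face, 105 mm above the bench. x points to the marks.
- pivot (a point): Fixed centre about which the gear lever swings, inside the console, 20 mm above the bench. x points to the vehicle's front (towards the screen), y to its left, z up. The console is a box from x = -100 to 170 mm, 140 mm wide (y); its flat top with the gate is 130 mm above this point. A centre stack at x = 110 to 170 mm rises to 300 mm above the bench.
- slot_park (a point): Park: right front end of the zigzag gate, on the console's top face; the lever starts here. Axes as pivot, x 36, y -9 mm from it. The gate is a slot 15 mm wide in an 8 mm plate, for the lever's 10 mm stem. From park the slot runs 18 mm to the left, then 24 mm straight back to reverse.
- slot_reverse (a point): Reverse, on the console's top face: x 12, y 9 mm from pivot, the left corner where the slot next turns right. From here it runs 18 mm to the right, then 24 mm straight back to neutral.
- slot_neutral (a point): Neutral, on the console's top face: x -12, y -9 mm from pivot, the right corner where the slot next turns left. From here it runs 18 mm to the left, then 24 mm straight back to drive.
- slot_drive (a point): Drive, on the console's top face: x -36, y 9 mm from pivot, the left rear end of the gate. The slot's end wall stops the lever about 2 mm farther back.
- lever_knob (a point): Centre of the black ball knob, 46 mm in diameter, on the gear lever, 225 mm from the pivot along the lever, about 240 mm above the bench; a slim cone below it leads down to the stem. z points up along the lever. No spring: friction of about 2 to 3 N at the knob keeps the lever where it is left.
- gear_back (a joint): Fore-and-aft angle of the lever (rad): 0 in park, leaning 0.270 forward; it grows as the lever is pulled to the vehicle's rear: reverse 0.178, neutral 0.362, drive 0.540 (stop about 0.56). Forward lean = 0.270 minus this, about the console's y axis through the pivot.
- gear_left (a joint): Sideways angle of the lever (rad): 0 in park and neutral, leaning 0.067 to the right; it grows to the vehicle's left, about 0.135 in reverse and drive. Left lean = this minus 0.067, about the lever's own fore-and-aft axis through the pivot.
- screen_edge (a point): Middle of the lower front edge of the fixed display slab: 205 mm wide (console y), 118 mm tall, 12 mm thick behind its front, nearly upright. With the lever in park the edge hangs straight above the knob's centre, 50 mm higher: a gripper pointing straight down would hit it. Come from the vehicle's rear with the tool tilted 35 to 45 degrees. x points to the vehicle's front.
- bottle_mid (a point): Bystander: white bottle, 56 mm in diameter, 165 mm tall, standing beside the pole, 85 to 97 mm from axis to axis. Point on its axis half-way up.
- tin_can_mid (a point): Bystander: plain aluminium can, 52 mm in diameter, 150 mm tall, standing on the pole's other side, 85 to 97 mm from axis to axis. Point on its axis half-way up.
- loose_sensor_mid (a point): Bystander: a loose brown parking sensor, 50 mm long, 24 mm tall, with round silver-rimmed black head up, lying on the bench. Point in its head, half-way up.
Mind the look-alikes: they are no part of the job. What is shaped like the part that bears pole_mid but pink is not meant.

How it is judged:
On the way, in this order (a step that is already met when the one before it is completed fails the run):
1. the pole stands upright on the near mark, let go, with the lever still in park (horizontal distance between pole_mid and near_mark below 0.012 m and z of pole_mid in the frame of near_mark below 0.104 m and angle between pole_mid's own z axis and vertical below 0.06 rad and contact force between pole and the fingers below 0.1 N and value of joint each of gear_back, gear_left below 0.06 rad), for 0.2 s.
2. the lever is in reverse and stays there for at least one second (value of joint gear_back between 0.12 and 0.225 rad and value of joint gear_left above 0.09 rad and horizontal distance between pole_mid and near_mark below 0.012 m), for 1 s.
At the end, for the whole second after the job is handed in: The lever is in drive at the rear end of the gate (gear_back above 0.50 rad, gear_left above 0.09) and at rest; the pole stands upright (within 0.06 rad) on the plate with its axis within 12 mm of the near mark's centre (value of joint gear_back above 0.5 rad and value of joint gear_left above 0.09 rad and velocity of joint gear_back below 0.05 rad/s and horizontal distance between pole_mid and near_mark below 0.012 m and z of pole_mid in the frame of near_mark below 0.104 m and angle between pole_mid's own z axis and vertical below 0.06 rad and linear speed of pole below 0.02 m/s); the robot touches nothing.
It fails at once if the screen is pushed (more than 4 N) (contact force between screen and the arm above 4 N or contact force between screen and the fingers above 4 N).
It fails at once if the bottle is moved more than 20 mm or knocked over (distance of bottle_mid from where it was at the start of the episode above 0.02 m or angle between bottle_mid's own z axis and vertical above 0.3 rad).
It fails at once if the can is moved more than 20 mm or knocked over (distance of tin_can_mid from where it was at the start of the episode above 0.02 m or angle between tin_can_mid's own z axis and vertical above 0.3 rad).
It fails at once if the loose sensor is moved more than 20 mm (distance of loose_sensor_mid from where it was at the start of the episode above 0.02 m).
It fails at once if the pole is tipped over (angle between pole_mid's own z axis and vertical above 0.5 rad).
It also fails if it takes over 64 s, if anything falls off the work surface, if the arm or the gripper's body presses on something with over 40 N, if the wrist force passes 120 N, or if a joint passes its speed limit or range.

## Working session

There is one attempt and no reset: what is moved stays moved. The work goes in short steps, Python scripts to look and compute and a tool call to move; the robot and the scene stay as the last step left them, time stands still between calls to the robot, and variables do not carry over. Pictures are saved under pics/ and viewed, about 8 in all and at most 12, crops included, and the job is handed in when it is done.

Besides the shell and the picture viewer there is one more tool, called after "Request:" as a command line: name --argument value ..., lists and objects as JSON in quotes. jog_arm: Moves the arm, as the interface text tells. Its arguments: {"type":"object","properties":{"moves":{"type":"array"},"grip_force":{"type":"number"}},"required":["moves"]}

```bash
mkdir -p pics; ls
python3 - <<'E'
from cell import arm, imaging, job
import cv2
s=arm.observe(); print(s)
for n in("side","top"):
    cv2.imwrite(f"pics/{n}0.png",imaging.get_image(n)[:,:,::-1]); print(imaging.camera_params(n))
E
```

```text
pics
{'clock': 0.0, 'joints': array([-1.2886254 ,  0.43522144,  0.02497979,  1.57411452, -0.01156305,
        1.13399829, -0.07509072]), 'dq': array([ 0.00035678, -0.00112944, -0.00029224,  0.0005578 , -0.0005579 ,
        0.00153104, -0.00156474]), 'joint_efforts': array([ 2.07377234e-03, -6.67836714e+01,  9.86284576e-01, -3.14460397e+01,
       -6.03959640e-02,  4.25076485e-02,  1.30225581e-04]), 'position': array([0.2344726 , 0.57881773, 0.24293927]), 'ee_rot': array([-6.00730040e-01, -3.08349318e+00,  2.50143624e-03]), 'force': array([0.4230469 , 1.31298282, 0.23526998]), 'ft_torque': array([ 0.00219266,  0.0183717 , -0.00330939]), 'width': 0.997924029331655}
{'fx': 564.0564673481318, 'fy': 564.0564673481318, 'cx': 302.3327406965147, 'cy': 244.71557730471966, 'rvec': array([ 2.07644683, -0.06400992,  0.07171649]), 'tvec': array([-0.56825408,  0.1720828 ,  1.12421766])}
{'fx': 463.9114716712999, 'fy': 463.9114716712999, 'cx': 320.8468757897314, 'cy': 231.00426302656857, 'rvec': array([ 2.14044713, -2.11633502,  0.19397167]), 'tvec': array([-0.01962741,  0.60209153,  1.09913997])}
```

View pics/side0.png

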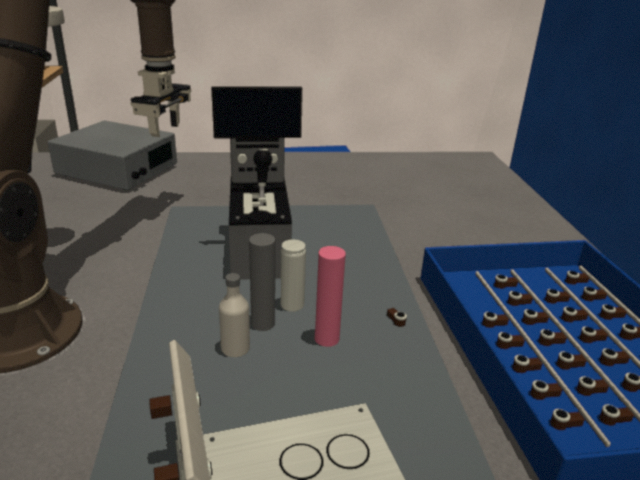

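View pics/top0.png

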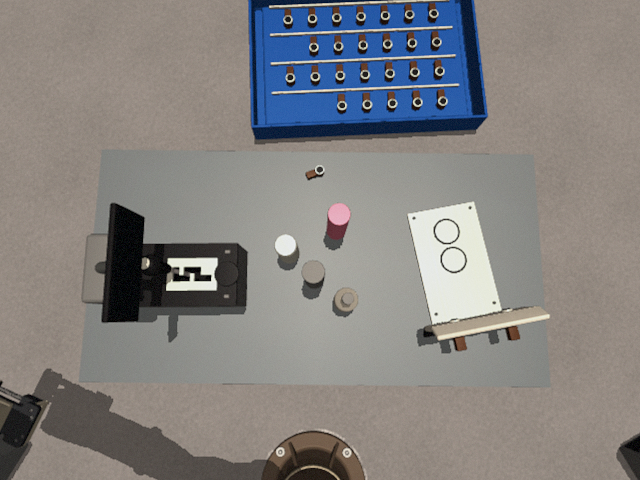

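```bash
cat > h.py <<'E'
import numpy as np, cv2
from cell import arm, imaging, job
def cam(n):
    p=imaging.camera_params(n); R=cv2.Rodrigues(p['rvec'])[0]
    K=np.array([[p['fx'],0,p['cx']],[0,p['fy'],p['cy']],[0,0,1]]); return K,R,np.array(p['tvec'])
def ray(n,uv,z):
    K,R,t=cam(n); c=-R.T@t; d=R.T@np.linalg.inv(K)@np.array([uv[0],uv[1],1.]); return c+d*(z-c[2])/d[2]
def proj(n,P):
    K,R,t=cam(n); q=K@(R@np.asarray(P,float)+t); return q[:2]/q[2]
E
python3 - <<'E'
from h import *
T=cv2.imread('pics/top0.png'); S=cv2.imread('pics/side0.png')
g=cv2.cvtColor(T,cv2.COLOR_BGR2GRAY)
# marks
for n,I,(x0,y0,x1,y1) in(('top',T,(405,200,500,310)),('side',S,(230,410,390,480))):
    m=(cv2.cvtColor(I,cv2.COLOR_BGR2GRAY)<100).astype(np.uint8); q=np.zeros_like(m); q[y0:y1,x0:x1]=m[y0:y1,x0:x1]
    for c in cv2.findContours(q,cv2.RETR_CCOMP,cv2.CHAIN_APPROX_NONE)[0]:
        if len(c)>50:
            e=cv2.fitEllipse(c); print(n,'mark',np.round(e[0],1),np.round(e[1],1),ray(n,e[0],.008).round(4))
for nm,uv,z in(('pole',(313,273),.2),('can',(286,245),.15),('bottle',(346.5,298),.165),('pink',(339,214),.2),('sensor',(319,170),.024)): print(nm,ray('top',uv,z).round(3), T[int(uv[1]),int(uv[0])])
for nm,uv in(('bott foot',(234,354)),('pole foot',(262,327)),('can foot',(292,308))): print(nm,ray('side',uv,0).round(3))
# gate plate
w=(g>150).astype(np.uint8); q=np.zeros_like(w); q[250:300,150:230]=w[250:300,150:230]
pts=cv2.findNonZero(q); r=cv2.minAreaRect(pts); print('plate',r, [ray('top',b,.15).round(4) for b in cv2.boxPoints(r)], ray('top',r[0],.15))
A=cv2.resize(T[195:330,75:255],None,fx=4,fy=4,interpolation=cv2.INTER_CUBIC)
cv2.imwrite('pics/con.png',A)
B=cv2.resize(T[225:320,265:375],None,fx=4,fy=4,interpolation=cv2.INTER_CUBIC); C=cv2.resize(S[220:370,205:355],None,fx=2.6,fy=2.6)
B=B[:380]; C=cv2.resize(C,(390,380)) 
cv2.imwrite('pics/obj.png',cv2.resize(np.hstack([B,C]),(790,360)))
E
```

```text
top mark [453.1 259.4] [23.9 25.4] [ 0.5406 -0.3524  0.008 ]
top mark [446.5 231.1] [23.9 25.5] [ 0.6143 -0.3384  0.008 ]
side mark [300.9 461.4] [35.4 43.2] [ 0.5407 -0.3537  0.008 ]
side mark [300.9 460.8] [33.6 40.2] [ 0.5409 -0.3527  0.008 ]
side mark [347.4 451.3] [33.6 42.9] [ 0.6141 -0.3388  0.008 ]
side mark [347.5 450.8] [31.8 39.8] [ 0.6144 -0.3379  0.008 ]
side mark [382.6 420.9] [14.9 41.4] [ 0.6813 -0.2801  0.008 ]
side mark [243.3 417.4] [ 14.  128.9] [ 0.4526 -0.2604  0.008 ]
pole [0.485 0.003 0.2  ] [137 147 156]
can [0.552 0.066 0.15 ] [231 234 230]
bottle [ 0.434 -0.07   0.165] [138 149 157]
pink [ 0.614 -0.052  0.2  ] [191 175 231]
sensor [ 0.77  -0.006  0.024] [44 48 52]
bott foot [ 0.432 -0.09   0.   ]
pole foot [ 0.487 -0.008  0.   ]
can foot [0.552 0.056 0.   ]
plate ((197.0, 270.5), (39.0, 62.0), 90.0) [array([0.535 , 0.3362, 0.15  ]), array([0.5366, 0.1964, 0.15  ]), array([0.4492, 0.1923, 0.15  ]), array([0.4476, 0.33  , 0.15  ])] [0.49176478 0.26369261 0.15      ]
```

View pics/con.png

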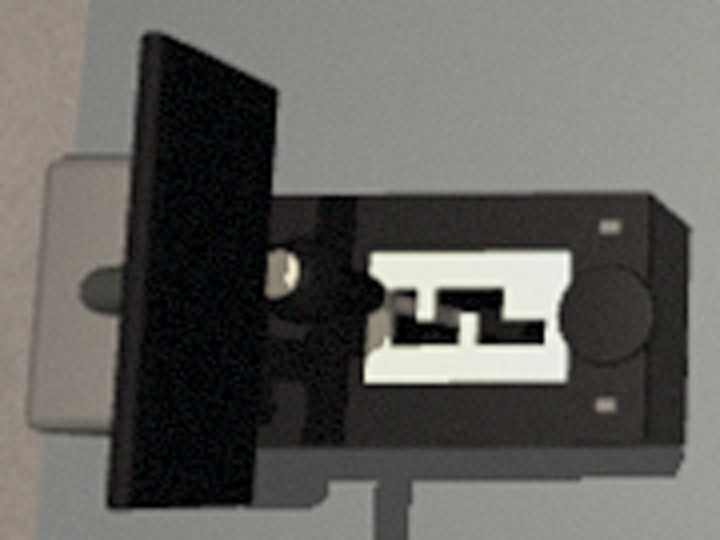

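View pics/obj.png

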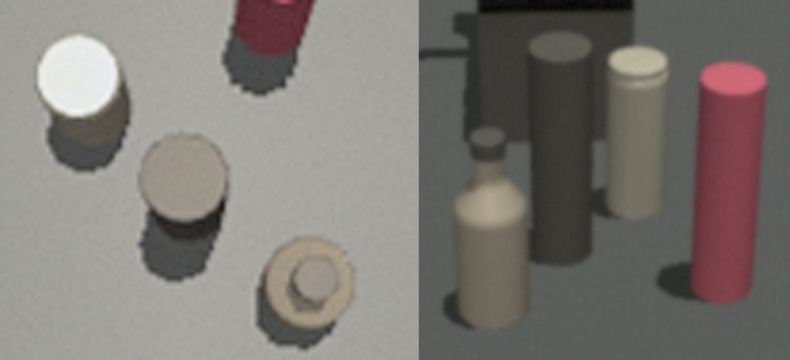

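Run:
```python
from h import *
from scipy.spatial.transform import Rotation as Rn
T=cv2.imread('pics/top0.png'); S=cv2.imread('pics/side0.png')
c=lambda x,y:(75+(x+.5)/4-.5,195+(y+.5)/4-.5)
for nm,p in(('rearR',(649,193)),('rearL',(645,443)),('R2',(370,194)),('L2',(360,445)),('piv',(471,316.5)),('plate c',(467.5,317.5)),('plate top R',(570,252)),('plate botR',(568,382)),('ptL',(370,253)),('pbL',(366,383)),('driveend',(545,332))): print(nm,ray('top',c(*p),.15).round(4))
b=lambda x,y:(265+(x/.952+.5)/4-.5,225+(y/.947+.5)/4-.5)
for nm,p,z in(('pole',(184,177),.2),('can',(78,76),.15),('bottle cap',(316,278),.165)): print(nm,ray('top',b(*p),z).round(4))
for n in('top','side'):
    K,R,t=cam(n); print(n,'cam at',(-R.T@t).round(3))
# side: expected foot/top pixels for pole hypotheses
for y in(-.002,.003,.008):
    P=np.array([.487,y,0]); cir=np.array([[.025*np.cos(a),.025*np.sin(a),0] for a in np.linspace(0,6.28,60)])
    f=np.array([proj('side',P+q) for q in cir]); tt=np.array([proj('side',P+q+[0,0,.2]) for q in cir]); print(y,f.min(0).round(1),f.max(0).round(1),tt.min(0).round(1),tt.max(0).round(1))
# measured pole dark profile in side
gs=cv2.cvtColor(S,cv2.COLOR_BGR2GRAY); print('col262',gs[225:242,262],gs[318:338,262]); print('row290',gs[290,244:282])
print('edges top row205..: console col150',T[240:248,200].mean(1))
print(Rn.from_rotvec(arm.observe()['ee_rot']).as_matrix().round(3))
```

```text
rearR [0.5554 0.1772 0.15  ]
rearL [0.4156 0.1733 0.15  ]
R2 [0.553  0.3349 0.15  ]
L2 [0.4128 0.3306 0.15  ]
piv [0.4844 0.2736 0.15  ]
plate c [0.4838 0.2755 0.15  ]
plate top R [0.5213 0.2201 0.15  ]
plate botR [0.4486 0.2175 0.15  ]
ptL [0.5194 0.3325 0.15  ]
pbL [0.4468 0.3296 0.15  ]
driveend [0.4762 0.2318 0.15  ]
pole [0.4882 0.0033 0.2   ]
can [0.5525 0.0679 0.15  ]
bottle cap [ 0.4339 -0.0728  0.165 ]
top cam at [ 0.396 -0.011  1.189]
side cam at [ 0.481 -0.939  0.709]
-0.002 [250.  317.9] [274.3 332.7] [247.8 233.5] [274.3 246.2]
0.003 [250.  316.5] [274.2 331.2] [247.8 232.3] [274.3 244.9]
0.008 [250. 315.] [274.2 329.6] [247.8 231.1] [274.2 243.6]
col262 [45 54 59 58 57 59 59 67 82 93 93 95 93 94 95 92 93] [57 60 60 60 58 58 55 60 59 59 59 57 66 83 93 94 94 93 94 93]
row290 [91 94 92 94 93 86 61 50 52 48 48 54 54 57 55 59 56 58 59 58 59 56 59 60
 59 57 56 54 53 50 58 74 90 94 93 93 90 87]
edges top row205..: console col150 [146.         148.         137.33333333  88.66666667  36.
  43.33333333  46.33333333  44.33333333]
[[-0.927  0.375 -0.   ]
 [ 0.375  0.927 -0.001]
 [-0.    -0.001 -1.   ]]
```

```bash
cat >> h.py <<'E'
from scipy.spatial.transform import Rotation as Rn
def Rt(yaw,tilt_dir=None,tilt=0):
    """tool y at world angle yaw (rad), z down, then tilted so tool z leans toward horizontal tilt_dir"""
    y=np.array([np.cos(yaw),np.sin(yaw),0]); z=np.array([0,0,-1.])
    if tilt_dir is not None:
        d=np.append(np.asarray(tilt_dir,float),0); d/=np.linalg.norm(d); z=np.sin(tilt)*d-np.cos(tilt)*np.array([0,0,1.])
    return np.c_[np.cross(y,z),y,z]
def rel(targets,s=None,R0=None,p0=None):
    s=s or arm.observe()
    p0=s['position'] if p0 is None else p0
    R0=Rn.from_rotvec(s['ee_rot']).as_matrix() if R0 is None else R0
    for p,R in targets:
        print((100*R0.T@(np.array(p)-p0)).round(2).tolist(), Rn.from_matrix(R0.T@R).as_rotvec().round(3).tolist())
E
python3 - <<'E'
from h import *
print('knob px',proj('top',[.4977,.3347,.236]),'con',(proj('top',[.4977,.3347,.236])-[75,195])*4, 'side',proj('side',[.4977,.3347,.236]))
y=np.radians(-40.2)
R0=Rn.from_rotvec(arm.observe()['ee_rot']).as_matrix()
h=R0@Rn.from_rotvec([0,0,.75]).as_matrix()
rel([([.27,.25,.30],h),([.488,.003,.30],Rt(y)),([.488,.003,.172],Rt(y))])
E
```

```text
knob px [151.84839483 263.27114535] con [307.39357931 273.0845814 ] side [263.70547997 158.72761545]
[-15.64, -29.16, -5.65] [-0.0, 0.0, 0.75]
[-45.12, -43.87, -5.63] [-0.001, 0.001, 1.888]
[-45.12, -43.85, 7.17] [-0.001, 0.001, 1.888]
```

Request:
jog_arm --moves '[{"fingers":-1,"xyz":[-15.6,-29.2,-5.6],"angular":[0,0,0.75]},{"fingers":-1,"xyz":[-15.6,-29.2,-5.6],"angular":[0,0,0.75]},{"fingers":-1,"xyz":[-15.6,-29.2,-5.6],"angular":[0,0,0.75]},{"fingers":-1,"xyz":[-15.6,-29.2,-5.6],"angular":[0,0,0.75]},{"fingers":-1,"xyz":[-15.6,-29.2,-5.6],"angular":[0,0,0.75]},{"fingers":-1,"xyz":[-45.1,-43.9,-5.6],"angular":[0,0,1.888]},{"fingers":-1,"xyz":[-45.1,-43.9,-5.6],"angular":[0,0,1.888]},{"fingers":-1,"xyz":[-45.1,-43.9,-5.6],"angular":[0,0,1.888]},{"fingers":-1,"xyz":[-45.1,-43.9,-5.6],"angular":[0,0,1.888]},{"fingers":-1,"xyz":[-45.1,-43.9,-5.6],"angular":[0,0,1.888]},{"fingers":-1,"xyz":[-45.1,-43.9,-5.6],"angular":[0,0,1.888]},{"fingers":-1,"xyz":[-45.1,-43.9,-5.6],"angular":[0,0,1.888]}]'

```text
clock: 1.6
position: [0.4887, 0.0004, 0.2995]
ee_rot: [2.853, 1.312, -0.001]
force: [-0.5, 0.8, -0.2]
width: 1.0
```

Request:
jog_arm --moves '[{"fingers":-1,"xyz":[0,0,0],"angular":[0,0,0]},{"fingers":-1,"xyz":[0,0,0],"angular":[0,0,0]}]'

```text
clock: 1.85
position: [0.4872, 0.0043, 0.2996]
ee_rot: [-2.847, -1.326, 0.0]
force: [-1.1, -0.7, 0.5]
width: 0.999
```

Run:
```python
from h import *
y=np.radians(-40.2)
s=arm.observe(); print(s['position'],s['joints'].round(2),Rn.from_rotvec(s['ee_rot']).as_matrix().round(3))
rel([([.488,.003,.30],Rt(y)),([.488,.003,.172],Rt(y))])
for n in("side","top"): cv2.imwrite(f"pics/{n}1.png",imaging.get_image(n)[:,:,::-1])
A=cv2.imread('pics/side1.png')[100:400,120:420];B=cv2.imread('pics/top1.png')[150:450,180:480]
cv2.imwrite('pics/c1.png',cv2.resize(np.hstack([A,B]),(800,400)))
```

```text
[0.4871742  0.00431833 0.29958147] [-0.72  0.17  0.71  1.85 -0.12  1.16 -0.66] [[ 0.643  0.766 -0.001]
 [ 0.766 -0.643  0.001]
 [ 0.    -0.001 -1.   ]]
[-0.05, 0.15, -0.04] [-0.001, -0.0, 0.003]
[-0.05, 0.16, 12.76] [-0.001, -0.0, 0.003]
```

View pics/c1.png

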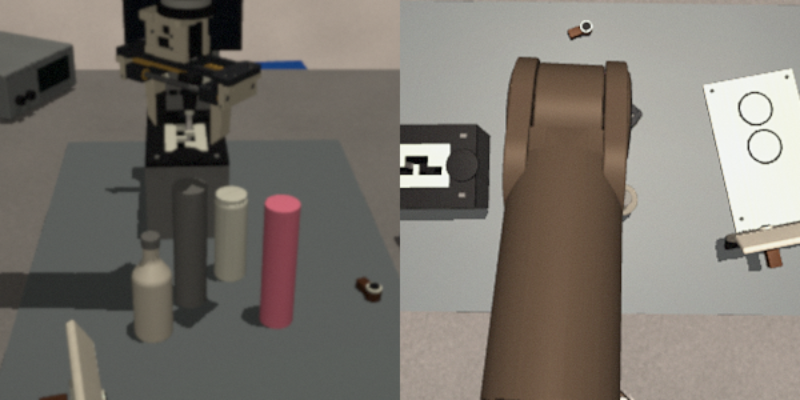

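Request:
jog_arm --moves '[{"fingers":-1,"xyz":[0,0.1,4],"angular":[0,0,0]},{"fingers":-1,"xyz":[0,0.1,8],"angular":[0,0,0]},{"fingers":-1,"xyz":[0,0.1,11],"angular":[0,0,0]},{"fingers":-1,"xyz":[0,0.1,12.8],"angular":[0,0,0]},{"fingers":-1,"xyz":[0,0.1,12.8],"angular":[0,0,0]},{"fingers":-1,"xyz":[0,0.1,12.8],"angular":[0,0,0]}]'

```text
clock: 2.7
position: [0.489, 0.0027, 0.1725]
ee_rot: [2.849, 1.323, 0.002]
force: [0.3, -0.2, -0.2]
width: 1.002
```

Request:
jog_arm --moves '[{"fingers":1,"xyz":[0,0,0],"angular":[0,0,0]},{"fingers":1,"xyz":[0,0,0],"angular":[0,0,0]},{"fingers":1,"xyz":[0,0,0],"angular":[0,0,0]},{"fingers":1,"xyz":[0,0,0],"angular":[0,0,0]},{"fingers":1,"xyz":[0,0,0],"angular":[0,0,0]},{"fingers":1,"xyz":[0,0,0],"angular":[0,0,0]},{"fingers":1,"xyz":[0,0,0],"angular":[0,0,0]},{"fingers":1,"xyz":[0,0,0],"angular":[0,0,0]}]' --grip_force 30

```text
clock: 3.7
position: [0.4886, 0.0025, 0.1717]
ee_rot: [-2.85, -1.322, -0.0]
force: [-0.0, 0.5, 2.3]
width: 0.543
```

Run:
```python
from h import *
y=np.radians(-40.2); s=arm.observe(); z=s['position'][2]
rel([([.488,.003,z+.215],Rt(y)),([.5407,-.353,z+.215],Rt(y)),([.5407,-.353,z+.05],Rt(y))])
```

```text
[0.0, -0.08, -21.5] [-0.0, -0.0, -0.0]
[-23.77, 26.94, -21.5] [-0.0, -0.0, -0.0]
[-23.77, 26.94, -5.0] [-0.0, -0.0, -0.0]
```

Request:
jog_arm --moves '[{"fingers":1,"xyz":[0,0,-3],"angular":[0,0,0]},{"fingers":1,"xyz":[0,0,-8],"angular":[0,0,0]},{"fingers":1,"xyz":[0,0,-13],"angular":[0,0,0]},{"fingers":1,"xyz":[0,0,-18],"angular":[0,0,0]},{"fingers":1,"xyz":[0,0,-21.5],"angular":[0,0,0]},{"fingers":1,"xyz":[0,0,-21.5],"angular":[0,0,0]},{"fingers":1,"xyz":[-3,3.4,-21.5],"angular":[0,0,0]},{"fingers":1,"xyz":[-6,6.8,-21.5],"angular":[0,0,0]},{"fingers":1,"xyz":[-9,10.2,-21.5],"angular":[0,0,0]},{"fingers":1,"xyz":[-12,13.6,-21.5],"angular":[0,0,0]},{"fingers":1,"xyz":[-15,17,-21.5],"angular":[0,0,0]},{"fingers":1,"xyz":[-18,20.4,-21.5],"angular":[0,0,0]}]'

```text
clock: 5.2
position: [0.5277, -0.2678, 0.3845]
ee_rot: [-2.848, -1.321, 0.003]
force: [-0.2, 0.4, -3.2]
width: 0.538
```

Request:
jog_arm --moves '[{"fingers":1,"xyz":[-3,3.4,0],"angular":[0,0,0]},{"fingers":1,"xyz":[-5,5.7,0],"angular":[0,0,0]},{"fingers":1,"xyz":[-5.8,6.5,0],"angular":[0,0,0]},{"fingers":1,"xyz":[-5.8,6.5,5],"angular":[0,0,0]},{"fingers":1,"xyz":[-5.8,6.5,10],"angular":[0,0,0]},{"fingers":1,"xyz":[-5.8,6.5,14],"angular":[0,0,0]},{"fingers":1,"xyz":[-5.8,6.5,16.5],"angular":[0,0,0]},{"fingers":1,"xyz":[-5.8,6.5,16.5],"angular":[0,0,0]},{"fingers":1,"xyz":[-5.8,6.5,16.5],"angular":[0,0,0]}]'

```text
clock: 6.32
position: [0.5406, -0.3529, 0.2225]
ee_rot: [2.849, 1.322, 0.001]
force: [-0.4, -0.1, -2.5]
width: 0.539
```

Run:
```python
from h import *
y=np.radians(-40.2); s=arm.observe(); print(s)
rel([([.5407,-.353,.1717+.008],Rt(y))])
for n in("side","top"): cv2.imwrite(f"pics/{n}2.png",imaging.get_image(n)[:,:,::-1])
A=cv2.imread('pics/side2.png')[180:480,180:480];B=cv2.imread('pics/top2.png')[150:450,300:600]
cv2.imwrite('pics/c2.png',cv2.resize(np.hstack([A,B]),(800,400)))
```

```text
{'clock': 6.325, 'joints': array([ 1.51154315e-03,  5.74318246e-01,  7.89543662e-01,  1.59071474e+00,
       -4.34519798e-01,  1.15941212e+00,  1.85479336e-01]), 'dq': array([ 0.00400812, -0.01236189,  0.00804371, -0.01471112, -0.00042193,
       -0.00065442,  0.00130643]), 'joint_efforts': array([-3.23364409e-01, -6.48557210e+01,  1.38647604e+01, -2.90167969e+01,
       -8.92558903e-02,  1.05089536e-01,  5.25380266e-03]), 'position': array([ 0.5406075 , -0.35288064,  0.22250833]), 'ee_rot': array([2.84901283e+00, 1.32234812e+00, 6.97882682e-04]), 'force': array([-0.43689547, -0.09761251, -2.48839349]), 'ft_torque': array([-0.13396858,  0.07062801,  0.00109974]), 'width': 0.5391348855918253}
[-0.0, 0.01, 4.28] [0.001, -0.0, -0.0]
```

View pics/c2.png

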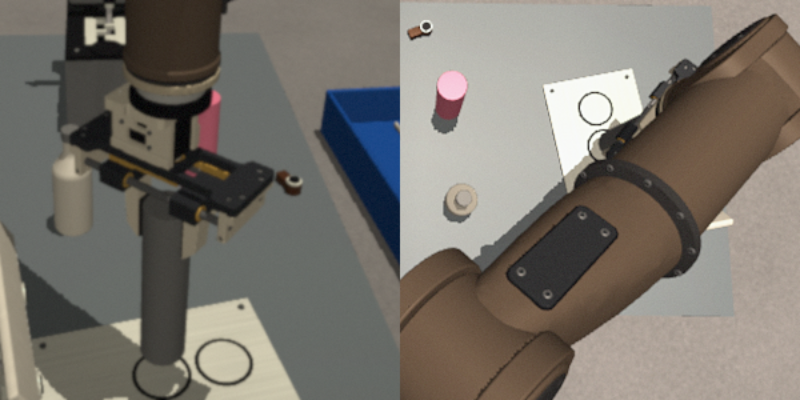

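Request:
jog_arm --moves '[{"fingers":1,"xyz":[0,0,2],"angular":[0,0,0]},{"fingers":1,"xyz":[0,0,3.3],"angular":[0,0,0]},{"fingers":1,"xyz":[0,0,3.8],"angular":[0,0,0]},{"fingers":1,"xyz":[0,0,4.1],"angular":[0,0,0]},{"fingers":1,"xyz":[0,0,4.25],"angular":[0,0,0]},{"fingers":1,"xyz":[0,0,4.25],"angular":[0,0,0]},{"fingers":1,"xyz":[0,0,4.25],"angular":[0,0,0]}]'

```text
clock: 7.3
position: [0.5405, -0.3533, 0.1798]
ee_rot: [2.849, 1.322, 0.001]
force: [0.0, 1.0, 2.7]
width: 0.541
```

Request:
jog_arm --moves '[{"fingers":-1,"xyz":[0,0,0],"angular":[0,0,0]},{"fingers":-1,"xyz":[0,0,0],"angular":[0,0,0]},{"fingers":-1,"xyz":[0,0,0],"angular":[0,0,0]},{"fingers":-1,"xyz":[0,0,0],"angular":[0,0,0]},{"fingers":-1,"xyz":[0,0,0],"angular":[0,0,0]},{"fingers":-1,"xyz":[0,0,0],"angular":[0,0,0]},{"fingers":-1,"xyz":[0,0,-4],"angular":[0,0,0]},{"fingers":-1,"xyz":[0,0,-8],"angular":[0,0,0]},{"fingers":-1,"xyz":[0,0,-13],"angular":[0,0,0]},{"fingers":-1,"xyz":[0,0,-18],"angular":[0,0,0]}]'

```text
clock: 8.55
position: [0.54, -0.3529, 0.3608]
ee_rot: [-2.85, -1.322, 0.0]
force: [1.0, -0.8, 0.3]
width: 1.0
```

Run:
```python
from h import *
cv2.imwrite("pics/side3.png",imaging.get_image("side")[:,:,::-1])
S=cv2.imread('pics/side3.png'); g=cv2.cvtColor(S,cv2.COLOR_BGR2GRAY)
th=np.linspace(0,6.28,200); cir=np.c_[.025*np.cos(th),.025*np.sin(th),0*th]
P=np.array([.5407,-.353,.008])
A=cv2.resize(S[270:480,180:420],None,fx=3,fy=3)
for z in(0,.2):
    f=np.array([proj('side',P+q+[0,0,z]) for q in cir]); print(z,f.min(0).round(1),f.max(0).round(1))
    cv2.polylines(A,[((f-[180,270])*3).astype(int)],True,(0,0,255),1)
cv2.imwrite('pics/c3.png',A)
k=ray('top',(313,273),.2)
# knob targets
ex=np.array([-.018,1,0]); ey=np.array([-1,-.018,0]); pv=np.array([.4838,.275,.02])
s=arm.observe(); print(s['position'],s['joints'].round(2))
```

```text
0 [284.3 447.8] [317.3 474.9]
0.2 [285.6 346.6] [322.8 371.2]
[ 0.54117001 -0.35471514  0.36788323] [-0.02  0.48  0.85  1.36 -0.36  1.44  0.11]
```

View pics/c3.png

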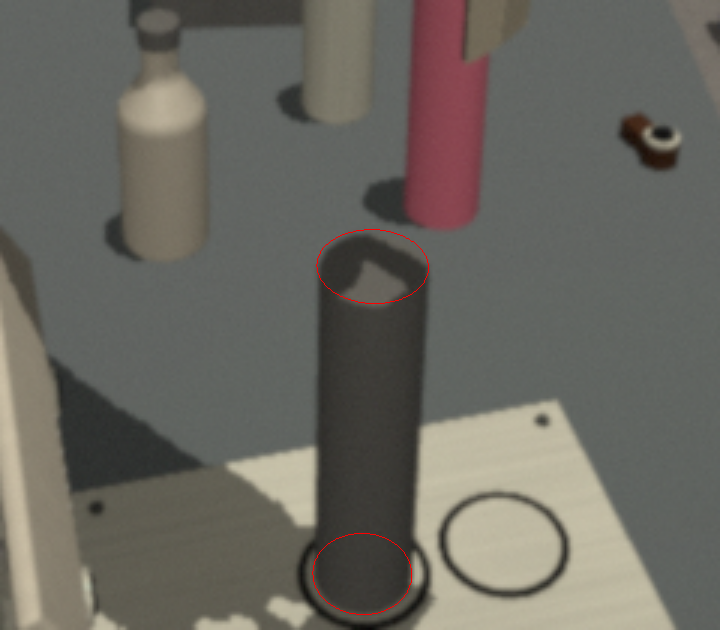

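```bash
cat >> h.py <<'E'
ex=np.array([-.018,1,0]); ey=np.array([-1,-.018,0]); ez=np.array([0,0,1.]); pv=np.array([.4838,.275,.02])
def knob(gb,gl):
    a=.27-gb; b=gl-.067
    return pv+.225*(np.sin(a)*np.cos(b)*ex+np.sin(b)*ey+np.cos(a)*np.cos(b)*ez)
def RK(deg): return Rt(.018,ex[:2],np.radians(deg))
E
python3 - <<'E'
from h import *
R=RK(45); k=knob(0,0); print(k, knob(.178,.135),knob(.54,.135))
rel([([.50,.05,.40],RK(25)),(k-.14*R[:,2],R)])
E
```

```text
[0.49778589 0.33515107 0.23636192] [0.46814057 0.29534785 0.24353067] [0.46958955 0.21484894 0.23634729]
[28.24, -29.26, -3.43] [0.166, 0.419, -0.707]
[42.41, -41.37, 2.95] [0.291, 0.752, -0.679]
```

Request:
jog_arm --moves '[{"fingers":-1,"xyz":[28.2,-29.3,-3.4],"angular":[0.166,0.419,-0.707]},{"fingers":-1,"xyz":[28.2,-29.3,-3.4],"angular":[0.166,0.419,-0.707]},{"fingers":-1,"xyz":[28.2,-29.3,-3.4],"angular":[0.166,0.419,-0.707]},{"fingers":-1,"xyz":[28.2,-29.3,-3.4],"angular":[0.166,0.419,-0.707]},{"fingers":-1,"xyz":[28.2,-29.3,-3.4],"angular":[0.166,0.419,-0.707]},{"fingers":-1,"xyz":[28.2,-29.3,-3.4],"angular":[0.166,0.419,-0.707]},{"fingers":-1,"xyz":[28.2,-29.3,-3.4],"angular":[0.166,0.419,-0.707]},{"fingers":-1,"xyz":[28.2,-29.3,-3.4],"angular":[0.166,0.419,-0.707]},{"fingers":-1,"xyz":[28.2,-29.3,-3.4],"angular":[0.166,0.419,-0.707]}]'

```text
clock: 9.72
position: [0.4987, 0.0506, 0.3931]
ee_rot: [-1.957, -1.989, -0.431]
force: [0.2, -1.3, 0.2]
width: 1.002
```

Run:
```python
from h import *
R=RK(45); k=knob(0,0); s=arm.observe(); print(s['position'],s['joints'].round(2))
rel([(k-.14*R[:,2],R)])
```

```text
[0.49872753 0.05060923 0.39312473] [-0.33  0.17  0.51  1.68 -0.52  1.43  0.3 ]
[14.32, 0.45, 13.13] [-0.006, 0.345, -0.005]
```

Request:
jog_arm --moves '[{"fingers":-1,"xyz":[4,0.1,3.5],"angular":[0,0.1,0]},{"fingers":-1,"xyz":[8,0.2,7],"angular":[0,0.22,0]},{"fingers":-1,"xyz":[12,0.4,11],"angular":[-0.006,0.33,-0.005]},{"fingers":-1,"xyz":[14.3,0.45,13.1],"angular":[-0.006,0.345,-0.005]},{"fingers":-1,"xyz":[14.3,0.45,13.1],"angular":[-0.006,0.345,-0.005]},{"fingers":-1,"xyz":[14.3,0.45,13.1],"angular":[-0.006,0.345,-0.005]},{"fingers":-1,"xyz":[14.3,0.45,13.1],"angular":[-0.006,0.345,-0.005]}]'

```text
clock: 10.6
position: [0.5003, 0.2353, 0.3363]
ee_rot: [-1.743, -1.774, -0.724]
force: [-0.2, 0.0, 0.1]
width: 1.003
```

Run:
```python
from h import *
R=RK(45); k=knob(0,0); s=arm.observe(); print(s['position'],s['joints'].round(2),s['force'])
rel([(k-.14*R[:,2],R),(k-.006*R[:,2],R)])
for n in("side","top"): cv2.imwrite(f"pics/{n}4.png",imaging.get_image(n)[:,:,::-1])
A=cv2.imread('pics/side4.png')[40:240,160:360];B=cv2.imread('pics/top4.png')[170:370,80:280]
cv2.imwrite('pics/c4.png',cv2.resize(np.hstack([A,B]),(800,400)))
```

```text
[0.50028504 0.23526844 0.33630818] [-0.38  0.25  0.38  1.9  -0.96  1.22  0.46] [-0.22157752  0.03540052  0.10218426]
[-0.0, -0.07, 0.13] [0.002, -0.0, 0.0]
[-0.01, -0.1, 13.53] [0.002, -0.0, 0.0]
```

View pics/c4.png

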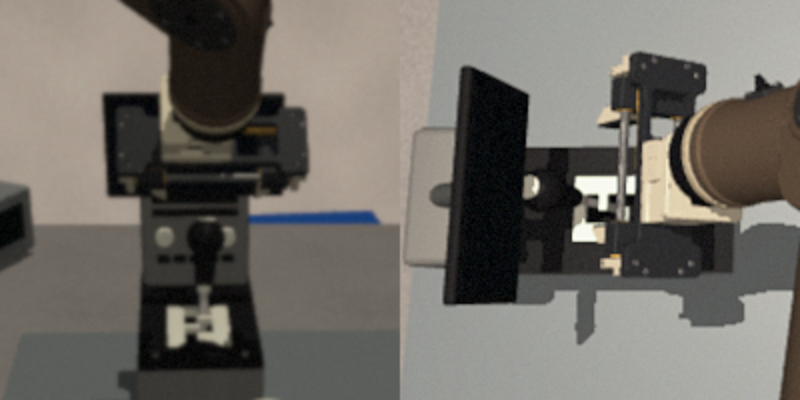

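Request:
jog_arm --moves '[{"fingers":-1,"xyz":[0,-0.1,4],"angular":[0,0,0]},{"fingers":-1,"xyz":[0,-0.1,7],"angular":[0,0,0]},{"fingers":-1,"xyz":[0,-0.1,9],"angular":[0,0,0]},{"fingers":-1,"xyz":[0,-0.1,10],"angular":[0,0,0]},{"fingers":-1,"xyz":[0,-0.1,10],"angular":[0,0,0]}]'

```text
clock: 11.32
position: [0.497, 0.3075, 0.2651]
ee_rot: [-1.74, -1.774, -0.721]
force: [0.6, -0.3, -0.1]
width: 1.0
```

Request:
jog_arm --moves '[{"fingers":-1,"xyz":[0,0,1],"angular":[0,0,0]},{"fingers":-1,"xyz":[0,0,2],"angular":[0,0,0]},{"fingers":-1,"xyz":[0,0,2.8],"angular":[0,0,0]},{"fingers":-1,"xyz":[0,0,3.4],"angular":[0,0,0]},{"fingers":-1,"xyz":[0,0,3.4],"angular":[0,0,0]},{"fingers":-1,"xyz":[0,0,3.4],"angular":[0,0,0]}]'

```text
clock: 12.08
position: [0.4967, 0.3315, 0.2412]
ee_rot: [-1.741, -1.774, -0.722]
force: [0.8, 0.1, 0.2]
width: 1.004
```

Run:
```python
from h import *
R=RK(45); k=knob(0,0); s=arm.observe(); print(s['position'],s['joints'].round(2),s['force'])
rel([(k-.006*R[:,2],R)])
for n in("side","top"): cv2.imwrite(f"pics/{n}5.png",imaging.get_image(n)[:,:,::-1])
A=cv2.imread('pics/side5.png')[40:240,160:360];B=cv2.imread('pics/top5.png')[170:370,80:280]
cv2.imwrite('pics/c5.png',cv2.resize(np.hstack([A,B]),(800,400)))
```

```text
[0.49667725 0.33145708 0.24122732] [-0.49  0.37  0.28  2.   -1.15  0.99  0.57] [0.83027432 0.09496335 0.20089524]
[-0.08, 0.12, 0.0] [-0.0, -0.001, 0.001]
```

View pics/c5.png

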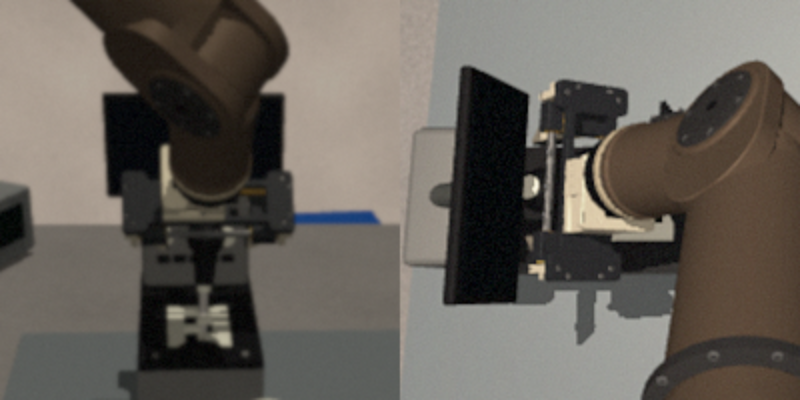

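Request:
jog_arm --moves '[{"fingers":1,"xyz":[0,0,0],"angular":[0,0,0]},{"fingers":1,"xyz":[0,0,0],"angular":[0,0,0]},{"fingers":1,"xyz":[0,0,0],"angular":[0,0,0]},{"fingers":1,"xyz":[0,0,0],"angular":[0,0,0]},{"fingers":1,"xyz":[0,0,0],"angular":[0,0,0]},{"fingers":1,"xyz":[0,0,0],"angular":[0,0,0]},{"fingers":1,"xyz":[0,0,0],"angular":[0,0,0]},{"fingers":1,"xyz":[0,0,0],"angular":[0,0,0]}]' --grip_force 20

```text
clock: 13.18
position: [0.4964, 0.3316, 0.2411]
ee_rot: [-1.74, -1.774, -0.722]
force: [-0.6, -1.1, 1.1]
width: 0.491
```

Run:
```python
from h import *
s=arm.observe(); print(s['position'],s['force'],s['width']*92)
R0=Rn.from_rotvec(s['ee_rot']).as_matrix(); k=knob(0,0)
P=lambda gb,gl:(s['position']+knob(gb,gl)-k,R0)
for n,q in(('',(0,.07)),('',(0,.14)),('rev',(.178,.14)),('rev',(.185,.14)),('R2N',(.178,.0)),('N',(.362,0)),('D-',(.362,.14)),('D',(.545,.14))): print(q,end=' '); rel([P(*q)])
```

```text
[0.49643182 0.33159536 0.24109427] [-0.64957867 -1.10973396  1.1362014 ] 45.18972628279066
(0, 0.07) [0.05, -1.57, -0.02] [0.0, 0.0, 0.0]
(0, 0.14) [-0.01, -3.15, 0.01] [0.0, 0.0, 0.0]
(0.178, 0.14) [-2.27, -3.15, -3.28] [0.0, 0.0, 0.0]
(0.185, 0.14) [-2.37, -3.15, -3.4] [0.0, 0.0, 0.0]
(0.178, 0.0) [-2.27, -0.0, -3.29] [0.0, 0.0, 0.0]
(0.362, 0) [-5.18, -0.01, -6.21] [0.0, 0.0, 0.0]
(0.362, 0.14) [-5.18, -3.16, -6.2] [0.0, 0.0, 0.0]
(0.545, 0.14) [-8.56, -3.16, -8.52] [0.0, 0.0, 0.0]
```

Request:
jog_arm --moves '[{"fingers":1,"xyz":[0,-0.6,0],"angular":[0,0,0]},{"fingers":1,"xyz":[0.05,-1.2,0],"angular":[0,0,0]},{"fingers":1,"xyz":[0.05,-1.8,0],"angular":[0,0,0]},{"fingers":1,"xyz":[0,-2.4,0],"angular":[0,0,0]},{"fingers":1,"xyz":[0,-3,0],"angular":[0,0,0]},{"fingers":1,"xyz":[0,-3.1,0],"angular":[0,0,0]},{"fingers":1,"xyz":[0,-3.1,0],"angular":[0,0,0]}]'

```text
clock: 14.05
position: [0.4654, 0.331, 0.2412]
ee_rot: [-1.74, -1.774, -0.722]
force: [2.8, 0.9, 3.7]
width: 0.488
```

Request:
jog_arm --moves '[{"fingers":1,"xyz":[-0.5,0,-0.85],"angular":[0,0,0]},{"fingers":1,"xyz":[-1.09,0,-1.71],"angular":[0,0,0]},{"fingers":1,"xyz":[-1.65,0,-2.5],"angular":[0,0,0]},{"fingers":1,"xyz":[-2.1,0,-3.05],"angular":[0,0,0]},{"fingers":1,"xyz":[-2.3,0,-3.3],"angular":[0,0,0]},{"fingers":1,"xyz":[-2.3,0,-3.3],"angular":[0,0,0]},{"fingers":1,"xyz":[-2.3,0,-3.3],"angular":[0,0,0]}]'

```text
clock: 14.92
position: [0.4663, 0.291, 0.2481]
ee_rot: [-1.741, -1.774, -0.722]
force: [0.1, -0.7, 7.7]
width: 0.489
```

Run:
```python
from h import *
s=arm.observe(); print(s['position'],s['force'],s['width']*92)
p0=np.array([.49643,.33160,.24109]); print(s['position']-p0, knob(.178,.135)-knob(0,0))
for n in("side","top"): cv2.imwrite(f"pics/{n}6.png",imaging.get_image(n)[:,:,::-1])
A=cv2.imread('pics/side6.png')[80:230,200:350];B=cv2.imread('pics/top6.png')[190:340,90:240]
cv2.imwrite('pics/c6.png',cv2.resize(np.hstack([A,B]),(800,400)))
```

```text
[0.46625673 0.29101995 0.24812981] [ 0.13768627 -0.71204729  7.66622321] 44.97076530335238
[-0.03017327 -0.04058005  0.00703981] [-0.02964531 -0.03980322  0.00716875]
```

View pics/c6.png

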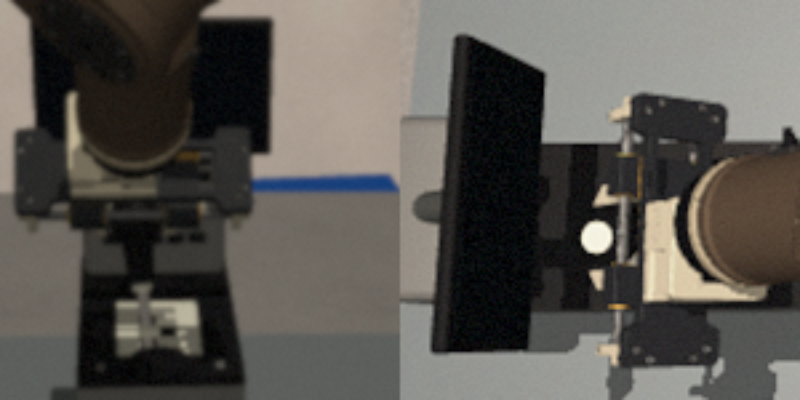

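Request:
jog_arm --moves '[{"fingers":1,"xyz":[0,0,0],"angular":[0,0,0]},{"fingers":1,"xyz":[0,0,0],"angular":[0,0,0]},{"fingers":1,"xyz":[0,0,0],"angular":[0,0,0]},{"fingers":1,"xyz":[0,0,0],"angular":[0,0,0]},{"fingers":1,"xyz":[0,0,0],"angular":[0,0,0]},{"fingers":1,"xyz":[0,0,0],"angular":[0,0,0]},{"fingers":1,"xyz":[0,0,0],"angular":[0,0,0]},{"fingers":1,"xyz":[0,0,0],"angular":[0,0,0]},{"fingers":1,"xyz":[0,0,0],"angular":[0,0,0]},{"fingers":1,"xyz":[0,0,0],"angular":[0,0,0]},{"fingers":1,"xyz":[0,0,0],"angular":[0,0,0]},{"fingers":1,"xyz":[0,0,0],"angular":[0,0,0]}]'

```text
clock: 16.52
position: [0.4663, 0.291, 0.2481]
ee_rot: [-1.741, -1.774, -0.722]
force: [-0.0, -1.0, 7.7]
width: 0.489
```

Request:
jog_arm --moves '[{"fingers":1,"xyz":[0,0,0],"angular":[0,0,0]},{"fingers":1,"xyz":[0,0,0],"angular":[0,0,0]},{"fingers":1,"xyz":[0,0,0],"angular":[0,0,0]},{"fingers":1,"xyz":[0,0,0],"angular":[0,0,0]},{"fingers":1,"xyz":[0,0,0],"angular":[0,0,0]},{"fingers":1,"xyz":[0,0,0],"angular":[0,0,0]},{"fingers":1,"xyz":[0,0.6,0],"angular":[0,0,0]},{"fingers":1,"xyz":[0.04,1.3,-0.03],"angular":[0,0,0]},{"fingers":1,"xyz":[0.04,2,-0.03],"angular":[0,0,0]},{"fingers":1,"xyz":[0,2.7,0],"angular":[0,0,0]},{"fingers":1,"xyz":[0,3.05,0],"angular":[0,0,0]},{"fingers":1,"xyz":[0,3.05,0],"angular":[0,0,0]}]'

```text
clock: 18.02
position: [0.4966, 0.2918, 0.2475]
ee_rot: [-1.741, -1.774, -0.72]
force: [-3.6, -1.0, 1.3]
width: 0.49
```

Request:
jog_arm --moves '[{"fingers":1,"xyz":[-0.65,0,-0.77],"angular":[0,0,0]},{"fingers":1,"xyz":[-1.39,0,-1.53],"angular":[0,0,0]},{"fingers":1,"xyz":[-2.15,0,-2.25],"angular":[0,0,0]},{"fingers":1,"xyz":[-2.7,0,-2.75],"angular":[0,0,0]},{"fingers":1,"xyz":[-2.92,0,-2.92],"angular":[0,0,0]},{"fingers":1,"xyz":[-2.92,0,-2.92],"angular":[0,0,0]},{"fingers":1,"xyz":[-2.92,0,-2.92],"angular":[0,0,0]}]'

```text
clock: 18.9
position: [0.4979, 0.2501, 0.2481]
ee_rot: [-1.742, -1.774, -0.722]
force: [-2.1, -1.7, -2.5]
width: 0.491
```

Request:
jog_arm --moves '[{"fingers":1,"xyz":[0,-0.6,0],"angular":[0,0,0]},{"fingers":1,"xyz":[0.03,-1.3,-0.03],"angular":[0,0,0]},{"fingers":1,"xyz":[0.03,-2,-0.03],"angular":[0,0,0]},{"fingers":1,"xyz":[0,-2.7,0],"angular":[0,0,0]},{"fingers":1,"xyz":[0,-3.05,0],"angular":[0,0,0]},{"fingers":1,"xyz":[0,-3.05,0],"angular":[0,0,0]},{"fingers":1,"xyz":[0,-3.05,0],"angular":[0,0,0]}]'

```text
clock: 19.77
position: [0.467, 0.2504, 0.2486]
ee_rot: [-1.739, -1.774, -0.722]
force: [2.1, -3.3, 7.0]
width: 0.489
```

Request:
jog_arm --moves '[{"fingers":1,"xyz":[-0.78,0,-0.63],"angular":[0,0,0]},{"fingers":1,"xyz":[-1.63,0,-1.25],"angular":[0,0,0]},{"fingers":1,"xyz":[-2.5,0,-1.8],"angular":[0,0,0]},{"fingers":1,"xyz":[-3.1,0,-2.15],"angular":[0,0,0]},{"fingers":1,"xyz":[-3.5,0,-2.38],"angular":[0,0,0]},{"fingers":1,"xyz":[-3.5,0,-2.38],"angular":[0,0,0]},{"fingers":1,"xyz":[-3.5,0,-2.38],"angular":[0,0,0]},{"fingers":1,"xyz":[-3.5,0,-2.38],"angular":[0,0,0]}]'

```text
clock: 20.78
position: [0.4673, 0.2082, 0.2403]
ee_rot: [-1.739, -1.773, -0.721]
force: [0.6, -3.5, 7.0]
width: 0.49
```

Run:
```python
from h import *
s=arm.observe(); print(s['position'],s['force'],s['width']*92)
p0=np.array([.49643,.33160,.24109]); print(s['position']-p0, knob(.54,.135)-knob(0,0))
```

```text
[0.46725135 0.20824413 0.24026029] [ 0.55431902 -3.45462887  7.02877401] 45.08331073618933
[-0.02917865 -0.12335587 -0.00082971] [-2.81963312e-02 -1.20302129e-01 -1.46261572e-05]
```

Request:
jog_arm --moves '[{"fingers":-1,"xyz":[0,0,0],"angular":[0,0,0]},{"fingers":-1,"xyz":[0,0,0],"angular":[0,0,0]},{"fingers":-1,"xyz":[0,0,0],"angular":[0,0,0]},{"fingers":-1,"xyz":[0,0,0],"angular":[0,0,0]},{"fingers":-1,"xyz":[0,0,0],"angular":[0,0,0]},{"fingers":-1,"xyz":[0,0,-2],"angular":[0,0,0]},{"fingers":-1,"xyz":[0,0,-5],"angular":[0,0,0]},{"fingers":-1,"xyz":[0,0,-9],"angular":[0,0,0]},{"fingers":-1,"xyz":[0,0,-14],"angular":[0,0,0]},{"fingers":-1,"xyz":[0,0,-18],"angular":[0,0,0]},{"fingers":-1,"xyz":[0,0,-18],"angular":[0,0,0]}]'

```text
clock: 22.15
position: [0.4714, 0.0776, 0.3699]
ee_rot: [-1.746, -1.775, -0.727]
force: [0.1, 0.4, -0.4]
width: 1.002
```

Run:
```python
from h import *
s=arm.observe(); print(s['position'],s['force'],s['width']*92)
for n in("side","top"): cv2.imwrite(f"pics/{n}7.png",imaging.get_image(n)[:,:,::-1])
A=cv2.imread('pics/side7.png');B=cv2.imread('pics/top7.png')
for q in((.54,.135),(.5,.135)): print(q,'knob px',proj('side',knob(*q)).round(1),proj('top',knob(*q)).round(1))
A=cv2.resize(A[80:480,160:460],(400,533));B=cv2.resize(B[180:340,90:240],(400,427))
B=cv2.copyMakeBorder(B,0,106,0,0,cv2.BORDER_CONSTANT)
cv2.imwrite('pics/c7.png',np.hstack([A,B]))
```

```text
[0.4713998  0.07760294 0.36991224] [ 0.08604313  0.36891209 -0.41402176] 92.15790571732119
(0.54, 0.135) knob px [251.7 177.9] [209.3 277.6]
(0.5, 0.135) knob px [251.6 175.5] [204.8 277.5]
```

View pics/c7.png

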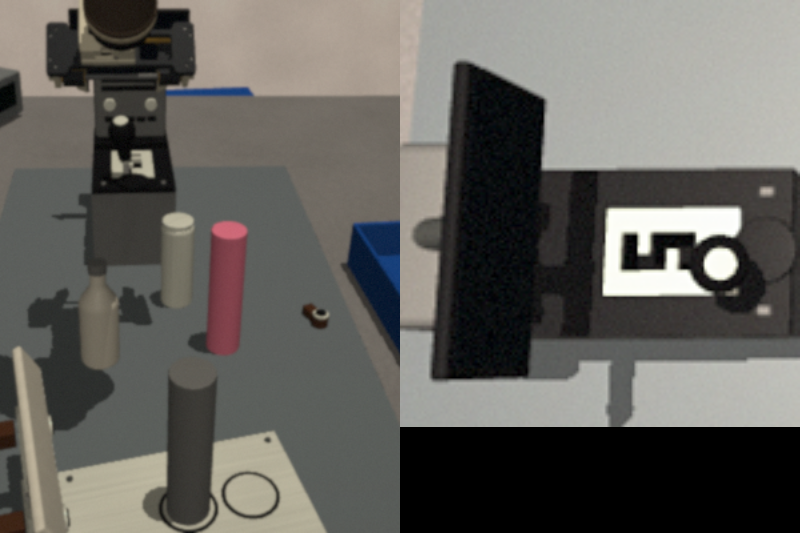

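```bash
python3 -c "
from cell import job
print(job.sign_off())"
```

```text
the job is handed in; nothing more can be done
None
```

The job is done and handed in at about 22 s on the robot clock, against the 64 s limit; the sign-off gives no verdict.

- **Pole:** I gripped the grey pole from above between the bottle and the can, stood it on the ring mark nearer the bumper and let go. After release its outline matched the mark's centre to about 2 mm. The final picture still shows it upright inside the ring.
- **Gear selector:** I gripped the knob with the tool tilted 45 degrees and shifted left and back into reverse. I held it there for a little over 2 s, then went on through neutral to the rear end of the gate and released it. In the final top view the knob lies at or slightly behind the position expected for drive (gear_back roughly 0.54 to 0.55). I estimated the lever angles from the tool and knob positions, as I had no direct joint reading.
- **Surroundings:** Wrist forces stayed below about 10 N in every reading. The forces and pictures showed no sign of screen contact. By eye, the bottle, can and sensor are standing or lying where they were; I did not measure them again at the end.
- **At hand-in:** The gripper was open and clear of everything, with the force reading near zero.

No check failed. The one small disagreement was between two estimates of the pivot's fore-and-aft position, which differed by about 2 mm. The free fit of the lever in the gate confirmed the one I used.

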